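Clip the backing ring on an exhaust tube

TASK

Take the spring clip by its rib and push it straight down onto the bare part of the exhaust tube until its arms snap past the widest point and it sits fully home, rib upright. Then slide it along the tube, pushing the loose ring ahead of it against the welded flange, press it there with about 12 N for a second (never over 30 N), and let go, leaving clip, ring and flange closed up without gaps. Do not ram the clip down on the tube, and leave the hammer, tin and offcut where they are.

Things in the scene. Friction and masses are not known exactly. Their poses are not given: they have to be found in the camera images.
- clip: loose spring clip of dark steel, about 0.13 kg (varies), standing on its two spring arms, rib up. Origin: centre of its bore; y along the bore, x across, z up. 32 mm long (y), 55 mm wide (x). Its crown plate (z = 21 to 26 mm) rests on the tube's top when fully home; the origin is then on the tube's axis. Lip ends: 28 mm below the origin. Snapped on, it slides along the tube with 3 to 8 N friction
- tube: fixed steel exhaust tube, 42 mm across, level in two V-blocks, axis 70 mm above the bench. Origin on the axis; y along the axis towards the welded flange; z up. V-blocks at y = -131 to -109 and 117 to 139 mm, no higher than the axis. Bare from y = -105 mm to the ring: put the clip on there
- ring: loose steel ring on the tube, 57 mm across, 10 mm thick (y). Origin: its centre, on the tube's axis; the tube's axes. Starts 10 to 30 mm short of the flange, slides with about 1.5 N friction, stays where left; home when its origin is 5 mm short of the flange face. The clip touches it when the clip's origin is 21 mm behind the ring's along y. Poses are too coarse to set the press on it: use force
- hammer: bystander: a hammer 260 mm long lying on the bench, origin under its middle; leave it alone
- tin: bystander: a plain metal can, 72 mm across, 110 mm high, origin at the centre of its underside; leave it alone
- offcut: bystander: a short upright offcut of tube, 48 mm across, 40 mm high, origin at the centre of its underside; leave it alone
- rib_grip (a point): point in the clip's black grip rib, 48 mm above the clip's origin; same axes. The rib is 12 mm thick (x), 26 mm long (y) and spans z = 26 to 64 mm above the clip's origin. Pinch it across x, fingertips no lower than 29 mm above the clip's origin
- mouth (a point): middle of the clip's mouth, 15.4 mm below the clip's origin; same axes. The noses of the arms stand 34 mm apart, flared lips below lead in when up to 2 mm off-centre. Pushing over the tube takes about 8 to 15 N until the noses pass the widest point (mouth at the height of the tube's axis); then the arms pull the clip home
- bare (a point): point on the tube's axis in the bare part, at y = -15 mm of the tube; same axes. A good place to snap the clip on
- flange_face (a point): centre of the flange's face towards the ring, on the tube's axis at y = 100 mm of the tube; same axes. The flange is a steel disc, 60 mm across, 8 mm thick, welded to the tube
Not all that is in view belongs to the job. Several things have the shape of the clip; the one meant has the colours described above.

How it is judged:
By the outcome, as a careful person would: the job done as asked, in the order asked, and still so for the second after the job is handed in, with the robot touching nothing.
It also fails if it takes over 61 s, if anything falls off the work surface, if the arm or the gripper's body presses on something with over 40 N, if the wrist force passes 120 N, or if a joint passes its speed limit or range.

ROBOT

A 7-joint arm with a two-finger parallel gripper is mounted at the origin on the work surface. World frame = base frame: x ahead of the robot, y to its left, z up, the work surface at z = 0. Lengths are in m, angles in rad, forces in N, time in s.
With the tool pointing down it reaches from about 0.425 to 0.95 m from the base axis. Payload 4.7 kg.
Tool frame: the origin (TCP) lies on the mounting face of the last link; the fingertips stand 182 mm ahead of it and the grasp point (between the pads) lies pinch_z ahead of it (pinch_z is the distance from the TCP to the grasp point, in m); x points along the fingers, y is the direction in which the jaws open and shut, and the axes are right-handed (so a half turn about x gives the same grasp; the last joint's range is limited). The gripper opens to 87 mm and grips with 3 to 60 N. Pads are 19 mm wide; open, the fingers measure 117 mm over their backs; the gripper's body (75 mm by 190 mm) begins 51 mm behind the grasp point.
Start: joints at [1.073, 0.469, -0.049, 1.532, 0.024, 1.141, -0.082], TCP at [0.305, -0.602, 0.405] pointing down, gripper open.
Joint ranges: [-2.59, 2.59], [-0.33, 1.99], [-1.39, 1.29], [0.1, 2.45], [-1.04, 4.18], [0.21, 1.99], [-2.66, 2.66]. Speed limits (rad/s): [2.57, 2.57, 3.14, 3.14, 3.14, 3.14, 3.14].

INTERFACE

Orientations are given as a unit quaternion [w, x, y, z].
In Python, from station import * gives the robot as it stands.
- The arm moves only by the shell command python3 -m pendant 'ROWS' [FORCE]. ROWS is text: rows parted by semicolons, each of 7 numbers parted by spaces: the shift along the tool's x, y, z in m, then the turn, a rotation vector about the tool's x, y, z in rad, then the closure, from 0 (fully open) to 1 (shut). A call has 1 to 12 rows; each row shifts and turns the commanded pose from where the row before left it, along the tool's axes as they then stand; what a row does not reach is not made up. A row lasts 1/10 s, in which the tool goes at most 50 mm and 8.59 degrees, less where a joint would pass 70% of its speed; a pose out of reach is approached as far as the arm can. A call is refused whole if a number of a shift passes 0.05 or a number of a turn 0.15, either way. A call with a gripper value outside its range is refused whole. The fingers move at their own pace and stop on an object; FORCE is the grip in N (left out, the last holds). Time passes only in rows, so rows that do not move let the fingers close. It gives the time, the measured TCP pose, the force and the opening at its end, in the units of the state.
- read_state(): the state, without advancing time (a new reading comes with each control period).
- read_camera(name): name is "side" or "top" or "wrist"; returns (picture, depth): 480x640x3 uint8, blue, green, red; 480x640 float32, m along the optical axis (not along the pixel's ray), 0 where there is no reading.
- camera_model(name): a dict with "fov_y" (degrees; the focal length in pixels is half the picture's height over the tangent of half this angle, whatever the lens; pixels are square), "cx", "cy" (the principal point, pixels), "view" (4x4, takes a point from world to camera coordinates); the wrist camera has in their place "mount" (4x4, takes a point from camera to tool coordinates, whose origin is the TCP and whose axes are the tool frame's). Camera axes: x right, y up, looking along -z (the intrinsics and any distortion apply to the point x, -y, -z); pixel columns grow to the right and rows downward; lengths in m; the calibration is good to about 2 mm. The wrist camera is an equidistant fisheye: a pixel r from the principal point sees the ray r / f radians off the axis. A picture is of the moment at which its call begins: read the wrist's pose just before it. camera_model takes no time and is no camera call.
- close_job(): hands the job in, once; it reports no verdict.
Trained networks look in the newest picture that a camera, given by its name, has taken for a name from the list of things; names that differ only in an ending like _2 or _b are one class to them, and where a whole thing is asked for, a point or a joint stands for the part that bears it (a point fixed in the world has none). Each returns a list of dicts, best first, with "p" (0 to 1); they miss things now and then, are a little off and sometimes report something else, mostly with a low value. They report only what shows in the picture. A call takes as long as a camera call. They do not tell look-alikes from the thing itself.
- find_in(camera, query): "extent" ([centre column, centre row, width, height] in pixels, round what is visible of it).
- outline_of(camera, query): "mask" (480x640 bool, what is visible of it) and "extent" ([centre column, centre row, width, height] in pixels, round what is visible of it).
The state is a dict: "t": time; "joints": joint angles; "joint_velocities": joint speeds; "joint_efforts": joint torques, N m; "ee_pos": TCP position; "ee_rot": TCP orientation; "wrist_force": force on the tool from outside, world axes, zero at the start; "wrist_torque": the same for the moment, N m; "finger_gap": finger opening in m.
Only numpy, scipy, OpenCV 4.12 (cv2) and the standard library are available. Lean on these libraries where they do the work, as an engineer would, in place of code of your own. Each camera call takes 0.05 s, during which the arm holds its last target.

## Working session

There is one attempt and no reset: what is moved stays moved. The work goes in short steps, Python scripts to look and compute and a shell command to move; the robot and the scene stay as the last step left them, time stands still between calls to the robot, and variables do not carry over. Pictures are saved under pics/ and viewed, and the job is handed in when it is done.

```bash
ls; mkdir -p pics
python3 - <<'E'
from station import *
import cv2,numpy as np
s=read_state(); print(s)
try: print(pinch_z)
except Exception as e: print(e)
for n in ["top","side","wrist"]:
    p,d=read_camera(n); cv2.imwrite(f"pics/{n}0.png",p); np.save(f"pics/{n}0.npy",d)
    print(n,camera_model(n))
E
```

```text
pics
{'t': 0.0, 'joints': array([ 1.0731008 ,  0.46948399, -0.04857842,  1.53370504,  0.02411522,
        1.14097921, -0.08231877]), 'joint_velocities': array([ 0.00038982,  0.00096785,  0.00050178,  0.00046628, -0.00027617,
        0.00050565, -0.00084886]), 'joint_efforts': array([-1.54665663e-04, -5.07975519e+01, -8.05964624e-02, -2.36159796e+01,
       -6.12184801e-02,  3.79493530e-02,  2.21730916e-04]), 'ee_pos': array([ 0.3048763 , -0.6019567 ,  0.40366563]), 'ee_rot': array([-0.16355653, -0.68757435, -0.16490791,  0.68796523]), 'wrist_force': array([-1.13788177, -0.13298377,  0.50752519]), 'wrist_torque': array([-0.04177478, -0.01771057, -0.01248981]), 'finger_gap': 0.08705027976779206}
0.1635
top {'fov_y': 55.390073743563256, 'cx': 313.256453092169, 'cy': 246.35826948752376, 'view': array([[ 5.12767827e-04, -9.99979024e-01,  6.45668667e-03,
        -3.51329998e-02],
       [ 9.86247093e-01,  1.57284585e-03,  1.65270073e-01,
        -5.87565862e-01],
       [-1.65276762e-01,  6.28314329e-03,  9.86227212e-01,
        -8.85504321e-01],
       [ 0.00000000e+00,  0.00000000e+00,  0.00000000e+00,
         1.00000000e+00]])}
side {'fov_y': 49.06525286784423, 'cx': 319.78693248277165, 'cy': 254.08054200604286, 'view': array([[-0.98006272, -0.19752954, -0.02142771,  0.60181916],
       [ 0.11749642, -0.66315761,  0.73919996, -0.14004483],
       [-0.16022378,  0.72194464,  0.67314506, -0.87321673],
       [ 0.        ,  0.        ,  0.        ,  1.        ]])}
wrist {'fov_y': 65.70646984690485, 'cx': 314.86954192888476, 'cy': 239.53103304368506, 'mount': array([[ 6.80682011e-04,  2.43435296e-01, -9.69916900e-01,
         2.07277181e-02],
       [ 9.99999514e-01,  5.26693676e-04,  8.33986407e-04,
         5.82379390e-04],
       [ 7.13870825e-04, -9.69916996e-01, -2.43434819e-01,
        -6.61481049e-02],
       [ 0.00000000e+00,  0.00000000e+00,  0.00000000e+00,
         1.00000000e+00]])}
```

View pics/top0.png

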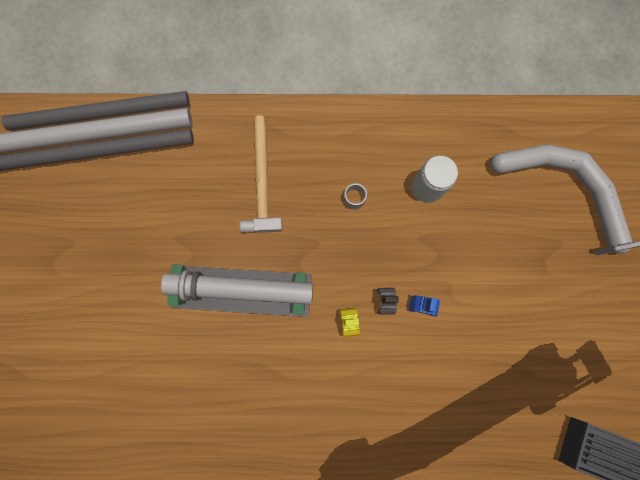

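View pics/side0.png

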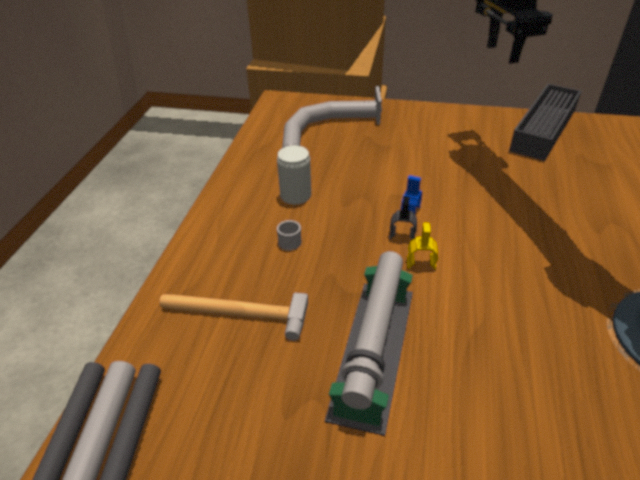

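View pics/wrist0.png

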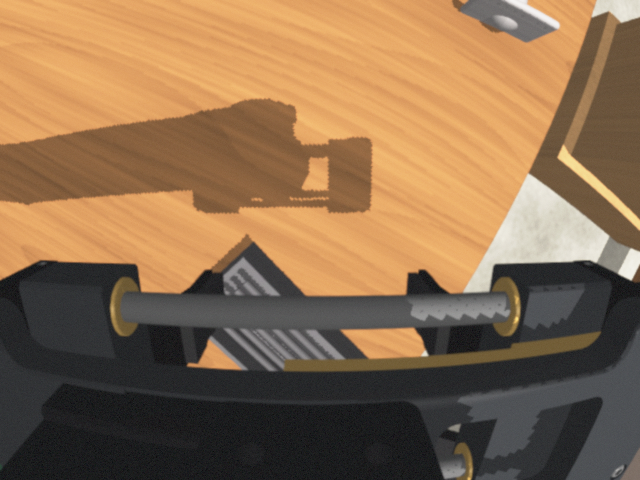

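The top view shows the dark clip at about (387,300), with the blue (425,305) and yellow (349,322) look-alikes beside it. The tube runs from (165,284) to (312,290), with the flange and ring at the left end. Next I'll measure all of these.

```bash
cat > h.py <<'E'
from station import *
import cv2,numpy as np
from scipy.spatial.transform import Rotation as R
def cloud(n,d,state=None):
    m=camera_model(n); f=240/np.tan(np.radians(m['fov_y']/2))
    v,u=np.mgrid[0:480,0:640]; x=(u-m['cx'])/f; y=(v-m['cy'])/f
    if n=='wrist':
        r=np.hypot(x,y); k=np.where(r>1e-9,np.tan(np.clip(r,0,1.5))/np.maximum(r,1e-9),1); x=x*k;y=y*k
        P=np.stack([x*d,-y*d,-d],-1); M=m['mount']
        q=state['ee_rot']; T=np.eye(4); T[:3,:3]=R.from_quat(np.r_[q[1:],q[0]]).as_matrix(); T[:3,3]=state['ee_pos']; M=T@M
    else:
        P=np.stack([x*d,-y*d,-d],-1); M=np.linalg.inv(m['view'])
    W=P@M[:3,:3].T+M[:3,3]; W[d<=0]=np.nan; return W
def axes(state):
    q=state['ee_rot']; return R.from_quat(np.r_[q[1:],q[0]]).as_matrix()
E
python3 - <<'E'
from h import *
d=np.load('pics/top0.npy'); W=cloud('top',d); p=cv2.imread('pics/top0.png')
print(axes(read_state()).round(3))
print('bench',np.nanmedian(W[330:420,100:300,2]))
for o in ['clip','tube','ring','flange_face','rib_grip']:
    try: 
        for r in outline_of('top',o)[:4]: 
            m=r['mask']; w=W[m]; print(o,round(r['p'],2),np.round(r['extent'],1),np.nanmedian(w,0).round(4),np.nanpercentile(w[:,2],[5,95]).round(3))
    except Exception as e: print(o,e)
cl=W[270:335,370:405].reshape(-1,3); 
for lo,hi in [(.01,.04),(.04,.06),(.06,.085),(.085,.12)]:
    k=cl[(cl[:,2]>lo)&(cl[:,2]<hi)]; print(lo,len(k),k.mean(0).round(4) if len(k) else '',(k.min(0).round(4),k.max(0).round(4)) if len(k) else '')
# tube
tb=W[270:310,205:290].reshape(-1,3); k=tb[tb[:,2]>.085]
print('tube top z',k[:,2].max(), np.percentile(k[:,2],95)); 
# edge profile
c=np.polyfit(k[:,1],k[:,0],1); print('x=',c, k[:,1].min(),k[:,1].max())
cv2.imwrite('pics/topclip.png',cv2.resize(p[260:345,330:450],None,fx=6,fy=6,interpolation=cv2.INTER_CUBIC))
cv2.imwrite('pics/toptube.png',cv2.resize(p[250:330,155:320],None,fx=4.8,fy=4.8,interpolation=cv2.INTER_CUBIC))
ps=cv2.imread('pics/side0.png');cv2.imwrite('pics/sideclip.png',cv2.resize(ps[170:280,370:450],None,fx=5,fy=5,interpolation=cv2.INTER_CUBIC))
E
```

```text
[[-0.001  0.452 -0.892]
 [ 0.001 -0.892 -0.452]
 [-1.    -0.001  0.   ]]
bench 0.0001226215185610724
clip 0.93 [389.2 303.5  17.8  29.3] [ 0.4764 -0.1815  0.0536] [0.022 0.094]
clip 0.92 [350.  323.9  20.3  32.4] [ 0.435  -0.1063  0.0529] [0.03  0.093]
clip 0.68 [424.5 308.8  29.7  19.5] [ 0.4688 -0.256   0.0527] [0.005 0.093]
tube 0.61 [237.5 290.8 152.2  57. ] [0.4955 0.1156 0.0755] [0.004 0.093]
ring 0.52 [196.8 285.4  12.9  27.6] [0.5028 0.1931 0.0926] [0.073 0.099]
rib_grip 0.87 [426.5 305.8  28.7  20.4] [ 0.4689 -0.2545  0.0543] [0.015 0.093]
rib_grip 0.83 [349.6 320.8  18.5  32.8] [ 0.435  -0.1074  0.0522] [0.002 0.093]
rib_grip 0.82 [388.4 299.9  21.   29.3] [ 0.4763 -0.1821  0.0528] [0.015 0.093]
0.01 65 [ 0.4746 -0.1787  0.0284] (array([ 0.4512, -0.2004,  0.0105]), array([ 0.5042, -0.1678,  0.0392]))
0.04 295 [ 0.4771 -0.1834  0.0513] (array([ 0.4531, -0.2008,  0.0403]), array([ 0.5012, -0.1676,  0.0599]))
0.06 14 [ 0.4773 -0.1724  0.0712] (array([ 0.4683, -0.1783,  0.0608]), array([ 0.4836, -0.1714,  0.0814]))
0.085 93 [ 0.4783 -0.1844  0.0923] (array([ 0.4727, -0.197 ,  0.0886]), array([ 0.4844, -0.1712,  0.0952]))
tube top z 0.0949065159148833 0.09256638439204637
x= [0.06427647 0.49248074] 0.012144939254265161 0.17522569975560573
```

Run:
```python
from h import *
from scipy.optimize import least_squares
for n in ['top','side']:
    d=np.load(f'pics/{n}0.npy'); W=cloud(n,d).reshape(-1,3); p=cv2.imread(f'pics/{n}0.png')
    k=W[(abs(W[:,0]-.4985)<.06)&(W[:,1]>.01)&(W[:,1]<.165)&(W[:,2]>.072)&(W[:,2]<.1)]
    def f(t):
        a=t[0]+t[1]*(k[:,1]-.1); z=t[2]
        return np.hypot((k[:,0]-a)/np.hypot(1,t[1]),k[:,2]-z)-.021
    s=least_squares(f,[.499,.06,.07],loss='soft_l1',f_scale=.001); print(n,'tube',s.x.round(4),np.degrees(np.arctan(s.x[1])).round(2),len(k),np.std(f(s.x)).round(4))
    # fixed z
    # profile along y: max radius
    q=W[(abs(W[:,0]-.5)<.05)&(W[:,1]>-.05)&(W[:,1]<.3)&(W[:,2]>.03)&(W[:,2]<.12)]
    r=np.hypot(q[:,0]-s.x[0]-s.x[1]*(q[:,1]-.1),q[:,2]-s.x[2]); 
    print('top pts y-range z>.06',q[q[:,2]>.075][:,1].min().round(4),q[q[:,2]>.075][:,1].max().round(4))
    for y in np.arange(.16,.25,.002):
        m=(abs(q[:,1]-y)<.001)&(q[:,2]>.08); 
        if m.any(): print(f"{y:.3f}:{np.percentile(r[m],90)*1000:.1f}",end=' ')
    print()
    c=W[(abs(W[:,0]-.478)<.04)&(abs(W[:,1]+.184)<.028)&(W[:,2]>.086)&(W[:,2]<.1)]
    rr=cv2.minAreaRect((c[:,:2]*1000).astype(np.float32)); print('rib',c.mean(0).round(4),rr)
    c=W[(abs(W[:,0]-.478)<.04)&(abs(W[:,1]+.184)<.028)&(W[:,2]>.02)&(W[:,2]<.06)]
    print('body',cv2.minAreaRect((c[:,:2]*1000).astype(np.float32)))
```

```text
top tube [0.4992 0.0639 0.0699] 3.66 1692 0.0013
top pts y-range z>.06 -0.0319 0.2585
0.160:22.7 0.162:23.7 0.164:22.8 0.166:22.6 0.168:22.7 0.170:22.9 0.172:22.6 0.174:22.9 0.176:22.2 0.178:22.4 0.180:22.8 0.182:22.8 0.184:22.3 0.186:22.8 0.188:26.5 0.190:29.2 0.192:30.2 0.194:30.7 0.196:30.6 0.198:29.9 0.200:28.4 0.202:23.7 0.204:22.5 0.206:22.5 0.208:22.2 0.210:23.1 0.212:29.6 0.214:31.0 0.216:31.5 0.218:31.2 0.220:30.9 0.222:30.3 0.224:24.4 0.226:23.1 0.228:22.0 0.230:22.6 0.232:22.3 0.234:22.4 0.236:22.7 0.238:23.1 0.240:22.7 0.242:21.9 0.244:22.9 0.246:21.7 0.248:22.4 
rib [ 0.4783 -0.1844  0.0923] ((478.5135803222656, -184.14280700683594), (25.788455963134766, 11.690305709838867), 89.90276336669922)
body ((477.81805419921875, -184.45877075195312), (53.19103240966797, 33.026920318603516), 0.9109457731246948)
side tube [0.5    0.0651 0.0695] 3.72 1857 0.0009
top pts y-range z>.06 -0.0302 0.2623
0.160:21.7 0.162:22.5 0.164:22.2 0.166:22.3 0.168:22.3 0.170:21.8 0.172:22.0 0.174:22.3 0.176:21.9 0.178:22.6 0.180:21.7 0.182:22.4 0.184:22.3 0.186:22.1 0.192:28.5 0.194:29.4 0.196:29.4 0.198:29.5 0.200:29.6 0.202:29.0 0.204:28.7 0.206:23.9 0.208:22.8 0.210:22.6 0.214:30.5 0.216:30.6 0.218:31.3 0.220:31.0 0.222:30.6 0.224:30.1 0.226:25.5 0.228:24.2 0.230:21.9 0.232:21.7 0.234:22.1 0.236:22.2 0.238:22.1 0.240:21.7 0.242:22.8 0.244:22.1 0.246:22.2 0.248:22.1 
rib [ 0.4792 -0.179   0.091 ] ((479.75506591796875, -180.6256103515625), (11.390583992004395, 28.24703598022461), 5.191651821136475)
body ((479.2335205078125, -181.84703063964844), (53.91032028198242, 37.4103889465332), 2.2264997959136963)
```

View pics/topclip.png

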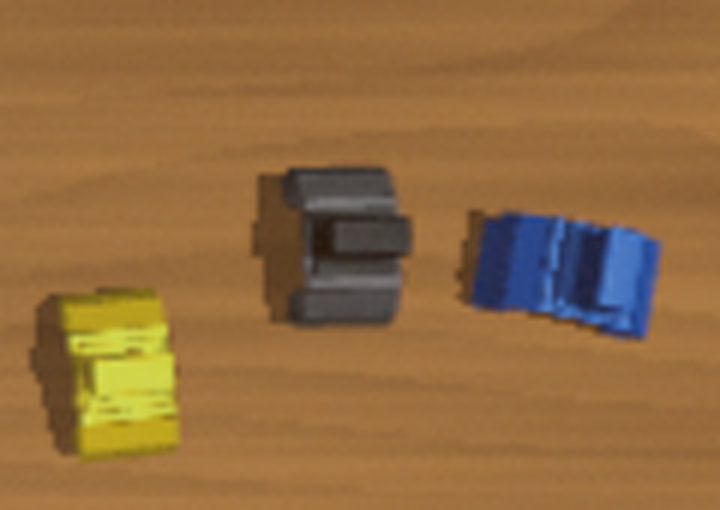

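View pics/toptube.png

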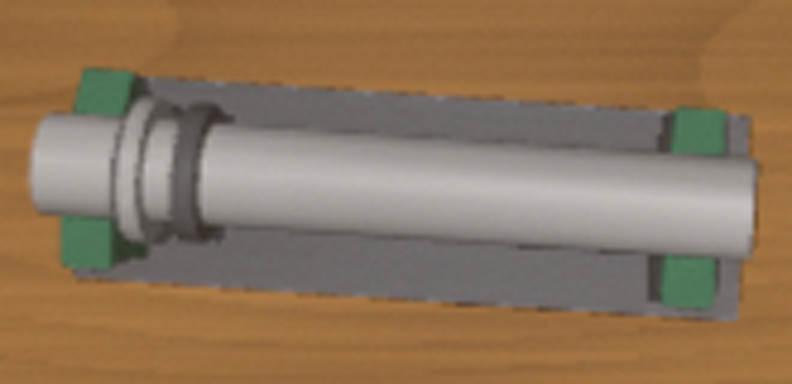

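View pics/sideclip.png

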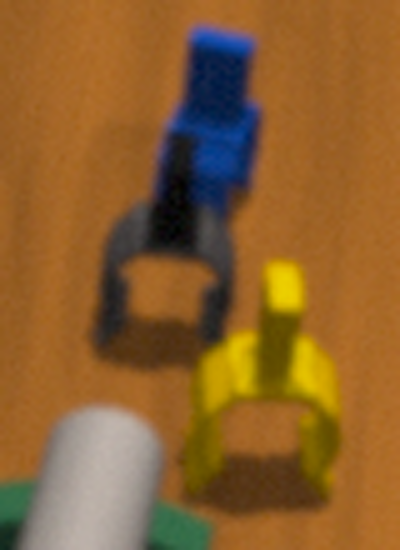

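```bash
cat > plan.py <<'E'
from h import *
def plan(target, yt, n, hold=None):
    # target TCP pos; yt desired tool y dir (xy); tool x = down. prints tool-frame per-row shift & turn
    s=read_state(); A=axes(s); p=s['ee_pos']
    y=np.r_[yt,0]/np.linalg.norm(yt); x=np.array([0,0,-1.]); T=np.stack([x,y,np.cross(x,y)],1)
    rv=R.from_matrix(A.T@T).as_rotvec(); d=(np.array(target)-p)/n; r=R.from_rotvec(rv/n)
    C=R.from_matrix(A); print('p',p.round(4),'delta',(d*n).round(4),'turn total',rv.round(4))
    for i in range(n):
        print((C.inv().apply(d)).round(4), (rv/n).round(4)); C=C*r
E
python3 -c "
from plan import *
plan([.479,-.1825,.32],[1,0],12)"
```

```text
p [ 0.305  -0.6021  0.4046] delta [ 0.174   0.4196 -0.0846] turn total [-1.1019e+00 -1.0000e-04  1.0000e-04]
[ 0.0071 -0.0246 -0.0287] [-0.0918 -0.      0.    ]
[ 0.0071 -0.0219 -0.0309] [-0.0918 -0.      0.    ]
[ 0.0071 -0.019  -0.0328] [-0.0918 -0.      0.    ]
[ 0.0071 -0.0159 -0.0344] [-0.0918 -0.      0.    ]
[ 0.0071 -0.0127 -0.0357] [-0.0918 -0.      0.    ]
[ 0.0071 -0.0094 -0.0367] [-0.0918 -0.      0.    ]
[ 0.0071 -0.006  -0.0374] [-0.0918 -0.      0.    ]
[ 0.0071 -0.0025 -0.0378] [-0.0918 -0.      0.    ]
[ 0.0071  0.001  -0.0378] [-0.0918 -0.      0.    ]
[ 0.0071  0.0044 -0.0376] [-0.0918 -0.      0.    ]
[ 0.0071  0.0079 -0.037 ] [-0.0918 -0.      0.    ]
[ 0.0071  0.0112 -0.0362] [-0.0918 -0.      0.    ]
```

```bash
python3 -m pendant '0.007 -0.0246 -0.0287 -0.0918 0 0 0;0.007 -0.0219 -0.0309 -0.0918 0 0 0;0.007 -0.019 -0.0328 -0.0918 0 0 0;0.007 -0.0159 -0.0344 -0.0918 0 0 0;0.007 -0.0127 -0.0357 -0.0918 0 0 0;0.007 -0.0094 -0.0367 -0.0918 0 0 0;0.007 -0.006 -0.0374 -0.0918 0 0 0;0.007 -0.0025 -0.0378 -0.0918 0 0 0;0.007 0.001 -0.0378 -0.0918 0 0 0;0.007 0.0044 -0.0376 -0.0918 0 0 0;0.007 0.0079 -0.037 -0.0918 0 0 0;0.007 0.0112 -0.0362 -0.0918 0 0 0' 
python3 -m pendant '0 0 0 0 0 0 0;0 0 0 0 0 0 0'
python3 - <<'E'
from h import *
s=read_state(); print(axes(s).round(4))
p,d=read_camera('wrist'); cv2.imwrite('pics/wrist1.png',p); np.save('pics/w1.npy',d)
W=cloud('wrist',d,s).reshape(-1,3)
c=W[(abs(W[:,0]-.478)<.04)&(abs(W[:,1]+.184)<.03)&(W[:,2]>.084)&(W[:,2]<.1)]
print(len(c),c.mean(0),cv2.minAreaRect((c[:,:2]*1000).astype(np.float32)))
p,d=read_camera('top'); cv2.imwrite('pics/top1.png',p)
E
```

```text
t: 1.6
ee_pos: [0.4795, -0.1811, 0.3208]
ee_rot: [0.501, 0.499, 0.5, -0.499]
wrist_force: [0.7, -0.0, -0.1]
finger_gap: 0.0872
t: 1.8
ee_pos: [0.4794, -0.1817, 0.3208]
ee_rot: [0.5, 0.5, 0.5, -0.5]
wrist_force: [0.2, -0.3, 0.0]
finger_gap: 0.0872
[[-0.0e+00  1.0e+00  1.3e-03]
 [-1.0e-04  1.3e-03 -1.0e+00]
 [-1.0e+00 -0.0e+00  1.0e-04]]
888 [ 0.47851692 -0.18237763  0.09128947] ((478.3999938964844, -183.30789184570312), (11.885783195495605, 25.909658432006836), 0.40756064653396606)
```

View pics/wrist1.png

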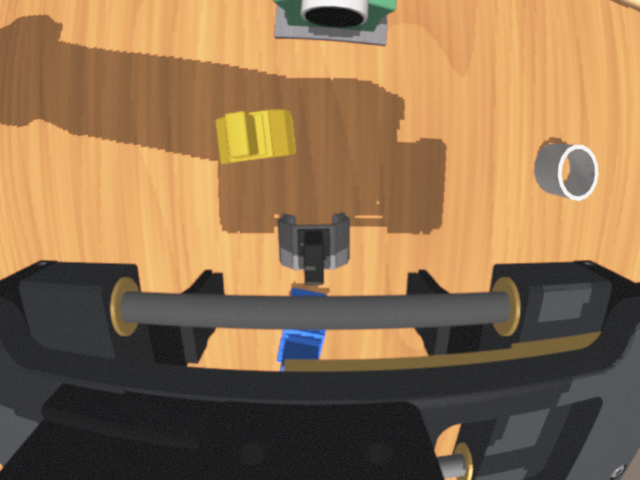

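The wrist view shows the dark clip between the fingers at (313,245), well aligned. I'll descend and grip it.

```bash
python3 -m pendant '0.02 -0.001 0.0015 0 0 0 0;0.02 0 0 0 0 0 0;0.02 0 0 0 0 0 0;0.02 0 0 0 0 0 0;0 0 0 0 0 0 0;0 0 0 0 0 0 0;0 0 0 0 0 0 0' 
python3 -m pendant '0 0 0 0 0 0 0.5;0 0 0 0 0 0 0.8;0 0 0 0 0 0 1;0 0 0 0 0 0 1;0 0 0 0 0 0 1;0 0 0 0 0 0 1;0 0 0 0 0 0 1;0 0 0 0 0 0 1' 50
python3 -c "
from plan import *
p,d=read_camera('wrist'); cv2.imwrite('pics/wrist2.png',p)"
```

```text
t: 2.6
ee_pos: [0.4785, -0.1846, 0.2419]
ee_rot: [0.5, 0.501, 0.499, -0.5]
wrist_force: [0.6, -0.6, -0.7]
finger_gap: 0.0868
t: 3.4
ee_pos: [0.4781, -0.1839, 0.2407]
ee_rot: [0.5, 0.5, 0.5, -0.5]
wrist_force: [0.5, -0.2, -0.2]
finger_gap: 0.0309
```

View pics/wrist2.png

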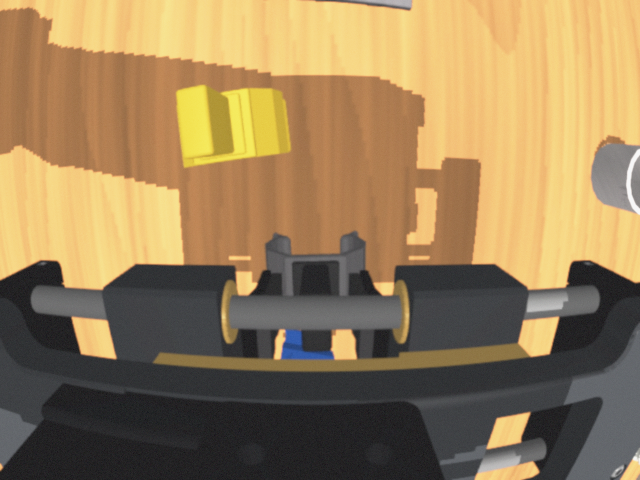

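The fingers are closing evenly around the rib at about (317,290) and are still moving. I'll keep closing, then lift.

```bash
python3 -m pendant '0 0 0 0 0 0 1;0 0 0 0 0 0 1;0 0 0 0 0 0 1;0 0 0 0 0 0 1;0 0 0 0 0 0 1;0 0 0 0 0 0 1' 
python3 -m pendant '-0.004 0 0 0 0 0 1;-0.016 0 0 0 0 0 1;-0.03 0 0 0 0 0 1;-0.03 0 0 0 0 0 1;-0.03 0 0 0 0 0 1;0 0 0 0 0 0 1;0 0 0 0 0 0 1' 
python3 -c "
from plan import *
for n in ['top','side']:
  p,d=read_camera(n); cv2.imwrite('pics/%s2.png'%n,p)
c=np.radians(3.69)
plan([.4994,.097,.352],[np.cos(c),-np.sin(c)],10)
"
```

```text
t: 4.05
ee_pos: [0.4781, -0.1839, 0.2407]
ee_rot: [0.5, 0.5, 0.5, -0.5]
wrist_force: [-0.2, -0.4, -1.1]
finger_gap: 0.0116
t: 4.75
ee_pos: [0.4778, -0.1839, 0.3511]
ee_rot: [0.5, 0.5, 0.5, -0.5]
wrist_force: [-0.1, 0.2, -2.1]
finger_gap: 0.0118
p [ 0.4774 -0.1839  0.3496] delta [0.022  0.2809 0.0024] turn total [ 0.064  -0.0006  0.0025]
[-0.0002  0.0022 -0.0281] [ 0.0064 -0.0001  0.0002]
[-0.0002  0.002  -0.0281] [ 0.0064 -0.0001  0.0002]
[-0.0002  0.0018 -0.0281] [ 0.0064 -0.0001  0.0002]
[-0.0002  0.0016 -0.0281] [ 0.0064 -0.0001  0.0002]
[-0.0002  0.0015 -0.0281] [ 0.0064 -0.0001  0.0002]
[-0.0002  0.0013 -0.0281] [ 0.0064 -0.0001  0.0002]
[-0.0002  0.0011 -0.0281] [ 0.0064 -0.0001  0.0002]
[-0.0002  0.0009 -0.0282] [ 0.0064 -0.0001  0.0002]
[-0.0002  0.0007 -0.0282] [ 0.0064 -0.0001  0.0002]
[-0.0002  0.0006 -0.0282] [ 0.0064 -0.0001  0.0002]
```

```bash
python3 -m pendant '0 0.0022 -0.028 0.0064 0 0 1;0 0.002 -0.028 0.0064 0 0 1;0 0.0018 -0.028 0.0064 0 0 1;0 0.0016 -0.028 0.0064 0 0 1;0 0.0015 -0.028 0.0064 0 0 1;0 0.0013 -0.028 0.0064 0 0 1;0 0.0011 -0.028 0.0064 0 0 1;0 0.0009 -0.028 0.0064 0 0 1;0 0.0007 -0.028 0.0064 0 0 1;0 0.0006 -0.028 0.0064 0 0 1;0 0 0 0 0 0 1;0 0 0 0 0 0 1' 
python3 -c "
from plan import *
s=read_state();print(s['wrist_force'])
for n in ['top','side','wrist']:
  p,d=read_camera(n); cv2.imwrite('pics/%s3.png'%n,p); np.save('pics/%s3.npy'%n,d)
c=np.radians(3.69)
plan([.4994,.097,.352],[np.cos(c),-np.sin(c)],1)
d=np.load('pics/wrist3.npy');W=cloud('wrist',d,s);np.save('pics/W3.npy',W)
"
```

```text
t: 6.05
ee_pos: [0.4995, 0.0958, 0.3494]
ee_rot: [-0.484, -0.515, -0.485, 0.516]
wrist_force: [-0.5, -1.1, -1.4]
finger_gap: 0.0115
[-0.48183081 -1.13662471 -1.43803107]
p [0.4999 0.0943 0.35  ] delta [-0.0005  0.0027  0.002 ] turn total [-0.0019  0.0011  0.0015]
[-0.002  -0.0007 -0.0027] [-0.0019  0.0011  0.0015]
```

View pics/wrist3.png

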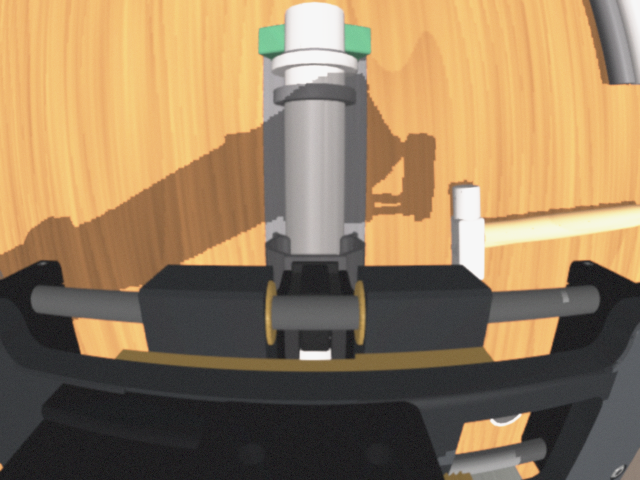

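View pics/side3.png

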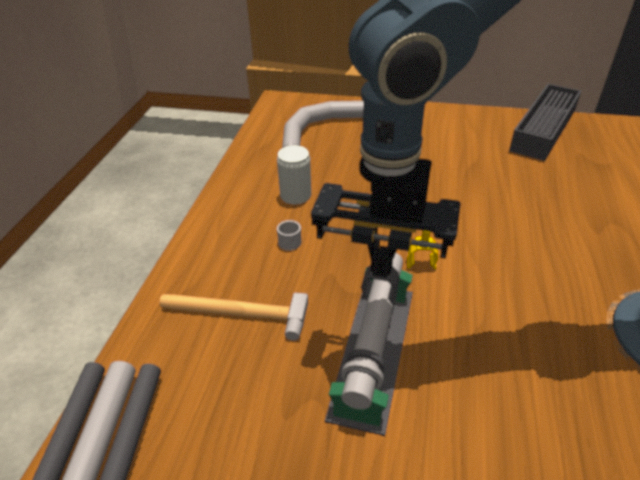

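View pics/top3.png

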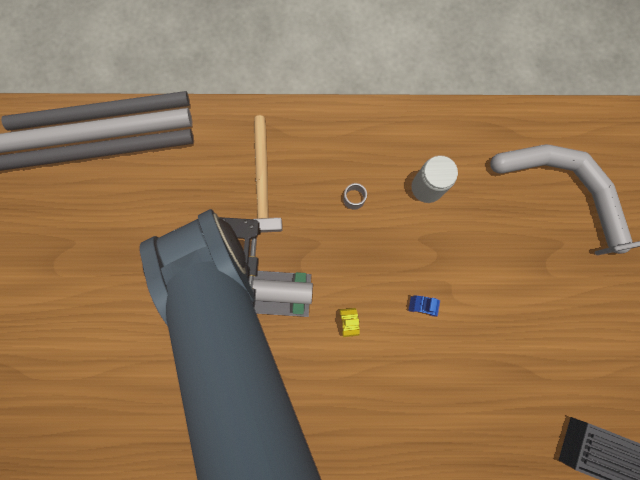

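Wrist view: the clip's shoulders at (277,248) and (352,248) straddle the tube, which spans about 287–344 columns. I'll measure the lateral offset in the same cloud.

Run:
```python
from h import *
from scipy.optimize import least_squares
W=np.load('pics/W3.npy'); p=cv2.imread('pics/wrist3.png')
w=W[110:235].reshape(-1,3)
k=w[(abs(w[:,0]-.5)<.05)&(w[:,2]>.073)&(w[:,2]<.1)]
def f(t,k=k): return np.hypot((k[:,0]-t[0]-t[1]*(k[:,1]-.1))/np.hypot(1,t[1]),k[:,2]-t[2])-.021
s=least_squares(f,[.4995,.064,.07],loss='soft_l1',f_scale=.0007); t=s.x; print('tube',t.round(4),len(k),k[:,1].min(),k[:,1].max(),f(t).std())
c=W[225:275,255:370].reshape(-1,3); c=c[(c[:,2]>.1)&(c[:,2]<.19)]
dx=c[:,0]-(t[0]+t[1]*(c[:,1]-.1))
print('clip',len(c),c.min(0).round(4),c.max(0).round(4))
for z in np.arange(.105,.19,.005):
    m=abs(c[:,2]-z)<.0025
    if m.sum()>3: print(z.round(3),m.sum(),dx[m].min().round(4),dx[m].max().round(4),'mid',((dx[m].min()+dx[m].max())/2).round(4),c[m,1].min().round(4),c[m,1].max().round(4))
cv2.imwrite('pics/w3c.png',cv2.resize(p[50:330,230:400],None,fx=2.1*1.6,fy=2.1,interpolation=cv2.INTER_CUBIC))
# ring/flange profile along tube
w=W[50:235].reshape(-1,3); r=np.hypot(w[:,0]-t[0]-t[1]*(w[:,1]-.1),w[:,2]-t[2])
for y in np.arange(.18,.23,.002):
    m=(abs(w[:,1]-y)<.001)&(r<.035)&(w[:,2]>.08)
    if m.any(): print(f"{y:.3f}:{np.percentile(r[m],90)*1000:.1f}",end=' ')
print(axes(read_state()).round(4))
```

```text
tube [0.4989 0.0617 0.0687] 7291 0.10088968259929146 0.18904561352592963 0.0005775469311825259
clip 2842 [0.4727 0.0983 0.1091] [0.527  0.1137 0.1806]
0.11 44 -0.0257 0.0267 mid 0.0005 0.1069 0.113
0.115 39 -0.0247 0.0246 mid -0.0001 0.1081 0.1124
0.12 101 -0.0202 0.0219 mid 0.0008 0.1004 0.1131
0.125 350 -0.0237 0.0248 mid 0.0006 0.1014 0.1131
0.13 90 -0.0254 0.0259 mid 0.0003 0.1043 0.1135
0.135 59 -0.0269 0.0275 mid 0.0003 0.1075 0.1136
0.14 64 -0.0262 0.0271 mid 0.0004 0.0984 0.1137
0.145 59 -0.0251 0.0258 mid 0.0004 0.1003 0.1133
0.15 175 -0.0239 0.0246 mid 0.0003 0.0991 0.1133
0.155 391 -0.0214 0.0231 mid 0.0009 0.0983 0.1132
0.16 599 -0.017 0.0177 mid 0.0004 0.1002 0.113
0.165 541 -0.0144 0.0147 mid 0.0002 0.1038 0.1122
0.17 177 -0.0139 0.0156 mid 0.0008 0.104 0.1091
0.175 100 -0.014 0.0154 mid 0.0007 0.1056 0.1094
0.18 53 -0.0049 0.0063 mid 0.0007 0.1079 0.1094
0.180:21.8 0.182:21.9 0.184:21.7 0.186:21.9 0.188:21.9 0.190:21.8 0.192:28.2 0.194:29.2 0.196:29.4 0.198:29.3 0.200:29.3 0.202:29.2 0.204:28.1 0.206:21.7 0.208:22.0 0.210:21.9 0.212:21.7 0.214:29.5 0.216:30.6 0.218:30.9 0.220:30.9 0.222:30.8 0.224:30.5 0.226:24.4 0.228:24.1 [[-0.0015  0.9978 -0.0662]
 [-0.001  -0.0662 -0.9978]
 [-1.     -0.0015  0.0011]]
```

View pics/w3c.png

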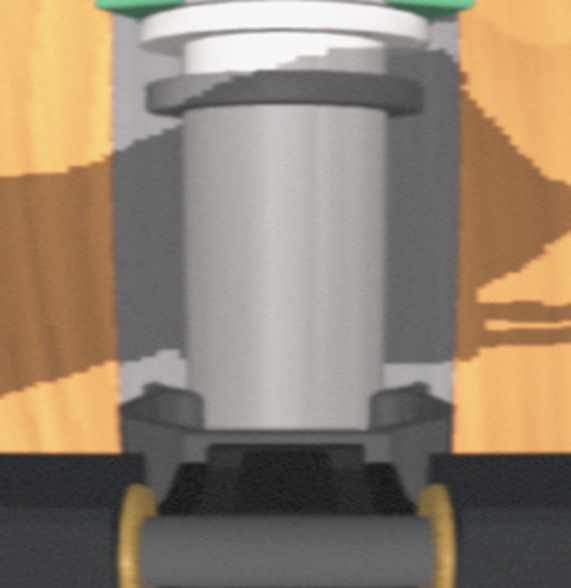

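Offset is only 0.4 mm. I'll come down, slowing before contact.

```bash
python3 -m pendant '0.01 -0.0004 0 -0.0019 0.0011 0.0015 1;0.01 0 0 0 0 0 1;0.01 0 0 0 0 0 1;0.004 0 0 0 0 0 1;0 0 0 0 0 0 1;0 0 0 0 0 0 1' 55
python3 -m pendant '0.0015 0 0 0 0 0 1;0.0015 0 0 0 0 0 1;0.0015 0 0 0 0 0 1;0.0015 0 0 0 0 0 1'
python3 -c "
from h import *
print(read_state()['wrist_force'],read_state()['ee_pos'])"
```

```text
t: 6.8
ee_pos: [0.4997, 0.0958, 0.3167]
ee_rot: [0.484, 0.516, 0.484, -0.515]
wrist_force: [-0.0, 0.6, -2.4]
finger_gap: 0.0118
t: 7.2
ee_pos: [0.4999, 0.096, 0.3117]
ee_rot: [0.485, 0.516, 0.484, -0.514]
wrist_force: [-1.7, -0.2, 10.0]
finger_gap: 0.0116
[-1.6569191  -0.19265776  9.96839788] [0.49991147 0.09598491 0.31172724]
```

```bash
for i in 1 2 3; do :; done; python3 -m pendant '0.001 0 0 0 0 0 1;0.001 0 0 0 0 0 1;0.001 0 0 0 0 0 1'
python3 -m pendant '0.001 0 0 0 0 0 1;0.001 0 0 0 0 0 1;0.001 0 0 0 0 0 1'
```

```text
t: 7.5
ee_pos: [0.5002, 0.0962, 0.3094]
ee_rot: [0.485, 0.517, 0.483, -0.514]
wrist_force: [-2.7, -0.8, 11.0]
finger_gap: 0.0114
t: 7.8
ee_pos: [0.5002, 0.0963, 0.3067]
ee_rot: [0.485, 0.517, 0.483, -0.514]
wrist_force: [-1.5, 0.0, 12.2]
finger_gap: 0.012
```

```bash
python3 -m pendant '0.001 -0.0003 0 0 0 0 1;0.001 0 0 0 0 0 1;0.001 0 0 0 0 0 1;0.001 0 0 0 0 0 1'
python3 -m pendant '0.001 0 0 0 0 0 1;0.001 0 0 0 0 0 1;0.001 0 0 0 0 0 1'
python3 -m pendant '0.001 0 0 0 0 0 1;0.001 0 0 0 0 0 1;0.001 0 0 0 0 0 1'
```

```text
t: 8.2
ee_pos: [0.5, 0.0964, 0.3027]
ee_rot: [0.485, 0.517, 0.483, -0.514]
wrist_force: [-2.4, -0.6, 11.3]
finger_gap: 0.0113
t: 8.5
ee_pos: [0.4998, 0.0964, 0.2995]
ee_rot: [0.485, 0.517, 0.484, -0.514]
wrist_force: [-1.3, 0.5, 11.2]
finger_gap: 0.0116
t: 8.8
ee_pos: [0.4997, 0.0964, 0.2961]
ee_rot: [0.485, 0.517, 0.484, -0.514]
wrist_force: [-2.6, 0.2, 8.1]
finger_gap: 0.0114
```

```bash
python3 -m pendant '0.0015 0 0 0 0 0 1;0.0015 0 0 0 0 0 1;0.0015 0 0 0 0 0 1'
python3 -m pendant '0.0015 0 0 0 0 0 1;0.0015 0 0 0 0 0 1'
python3 -m pendant '0.001 0 0 0 0 0 1;0.001 0 0 0 0 0 1'
```

```text
t: 9.1
ee_pos: [0.4994, 0.0962, 0.2909]
ee_rot: [0.484, 0.516, 0.484, -0.514]
wrist_force: [-2.2, 0.6, 4.0]
finger_gap: 0.0113
t: 9.3
ee_pos: [0.4992, 0.0958, 0.2871]
ee_rot: [0.484, 0.516, 0.484, -0.515]
wrist_force: [-1.6, -0.2, 0.5]
finger_gap: 0.0116
t: 9.5
ee_pos: [0.4992, 0.0955, 0.2847]
ee_rot: [0.484, 0.516, 0.484, -0.515]
wrist_force: [-0.5, 0.1, -0.3]
finger_gap: 0.0119
```

```bash
python3 -m pendant '0.0007 0 0 0 0 0 1;0.0007 0 0 0 0 0 1'
python3 -m pendant '0.0007 0 0 0 0 0 1;0 0 0 0 0 0 1'
python3 -m pendant '0.0005 0 0 0 0 0 1;0 0 0 0 0 0 1'
```

```text
t: 9.7
ee_pos: [0.4992, 0.0955, 0.2835]
ee_rot: [0.484, 0.516, 0.484, -0.515]
wrist_force: [-0.9, -0.1, -2.2]
finger_gap: 0.0115
t: 9.9
ee_pos: [0.4992, 0.0955, 0.2828]
ee_rot: [0.484, 0.516, 0.484, -0.515]
wrist_force: [-0.6, -0.0, -3.2]
finger_gap: 0.0117
t: 10.1
ee_pos: [0.4992, 0.0955, 0.2825]
ee_rot: [0.484, 0.516, 0.484, -0.515]
wrist_force: [-1.0, -0.7, -3.3]
finger_gap: 0.0115
```

```bash
python3 -m pendant '0.0005 0 0 0 0 0 1;0 0 0 0 0 0 1'
python3 -m pendant '0.0005 0 0 0 0 0 1;0 0 0 0 0 0 1'
python3 -m pendant '0.0005 0 0 0 0 0 1;0 0 0 0 0 0 1'
```

```text
t: 10.3
ee_pos: [0.4993, 0.0956, 0.2823]
ee_rot: [0.484, 0.516, 0.484, -0.515]
wrist_force: [-2.1, -0.5, 0.6]
finger_gap: 0.0113
t: 10.5
ee_pos: [0.4993, 0.0957, 0.2823]
ee_rot: [0.484, 0.516, 0.484, -0.515]
wrist_force: [-2.8, -0.9, 5.2]
finger_gap: 0.0116
t: 10.7
ee_pos: [0.4993, 0.0958, 0.2822]
ee_rot: [0.484, 0.516, 0.484, -0.515]
wrist_force: [-4.5, -1.9, 9.6]
finger_gap: 0.0115
```

Seated: the height stopped at 0.2822 while the force rose. I'll relieve the down-force, check with the cameras, then slide.

```bash
python3 -m pendant '-0.001 0 0 0 0 0 1;0 0 0 0 0 0 1'
python3 - <<'E'
from h import *
from scipy.optimize import least_squares
s=read_state(); p,d=read_camera('wrist'); cv2.imwrite('pics/wrist4.png',p)
W=cloud('wrist',d,s); w=W[:250].reshape(-1,3)
k=w[(abs(w[:,0]-.5)<.05)&(w[:,2]>.073)&(w[:,2]<.1)&(w[:,1]>.12)&(w[:,1]<.187)]
def f(t,k=k): return np.hypot((k[:,0]-t[0]-t[1]*(k[:,1]-.1))/np.hypot(1,t[1]),k[:,2]-t[2])-.021
t=least_squares(f,[.4995,.064,.07],loss='soft_l1',f_scale=.0007).x; print('tube',t.round(4))
r=np.hypot(w[:,0]-t[0]-t[1]*(w[:,1]-.1),w[:,2]-t[2])
for y in np.arange(.10,.23,.002):
    m=(abs(w[:,1]-y)<.001)&(r<.035)&(w[:,2]>.08)
    if m.any(): print(f"{y:.3f}:{np.percentile(r[m],90)*1000:.1f}",end=' ')
print(); print(axes(s).round(4))
p,d=read_camera('side'); cv2.imwrite('pics/side4.png',cv2.resize(p[180:440,300:460],None,fx=2.3,fy=2.3))
E
```

```text
t: 10.9
ee_pos: [0.4992, 0.0956, 0.2823]
ee_rot: [0.484, 0.516, 0.484, -0.515]
wrist_force: [-3.0, -0.7, 1.8]
finger_gap: 0.0118
tube [0.4995 0.065  0.069 ]
0.110:27.8 0.112:21.6 0.114:21.8 0.116:21.7 0.118:21.8 0.120:21.8 0.122:21.7 0.124:21.7 0.126:21.8 0.128:21.6 0.130:21.7 0.132:21.8 0.134:21.7 0.136:21.7 0.138:21.7 0.140:21.8 0.142:21.7 0.144:21.7 0.146:21.7 0.148:21.6 0.150:21.7 0.152:21.8 0.154:21.6 0.156:21.8 0.158:21.8 0.160:21.8 0.162:21.8 0.164:21.7 0.166:21.7 0.168:21.7 0.170:21.7 0.172:21.8 0.174:21.8 0.176:21.8 0.178:21.7 0.180:21.9 0.182:21.8 0.184:21.9 0.186:21.7 0.188:21.8 0.190:28.1 0.192:29.0 0.194:29.3 0.196:29.2 0.198:29.3 0.200:29.2 0.202:28.3 0.204:21.8 0.206:21.8 0.208:21.8 0.210:21.7 0.212:29.5 0.214:30.3 0.216:30.8 0.218:30.9 0.220:30.7 0.222:30.5 0.224:24.9 0.226:24.1 0.228:21.9 
[[ 1.40e-03  9.98e-01 -6.26e-02]
 [ 6.00e-04 -6.26e-02 -9.98e-01]
 [-1.00e+00  1.40e-03 -7.00e-04]]
```

View pics/wrist4.png

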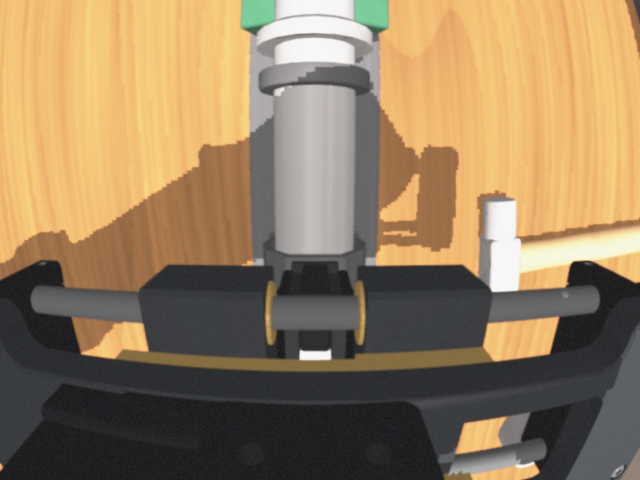

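View pics/side4.png

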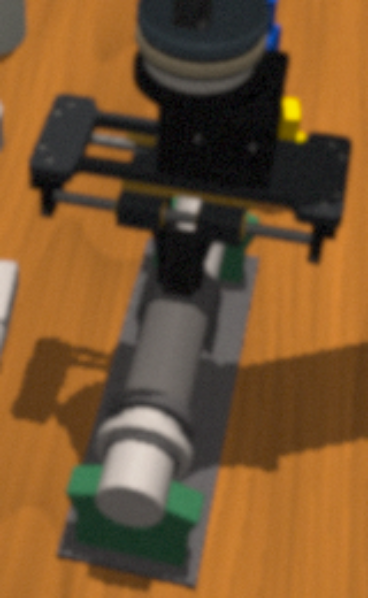

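The clip straddles the tube upright (wrist view 267–365, row 250), with about 79 mm to the ring. Now sliding.

```bash
python3 -m pendant '0 -0.0003 -0.001 0 0 0 1;0 0 -0.002 0 0 0 1;0 0 -0.003 0 0 0 1;0 0 -0.003 0 0 0 1'
python3 -m pendant '0 0 -0.005 0 0 0 1;0 0 -0.005 0 0 0 1;0 0 -0.005 0 0 0 1;0 0 -0.005 0 0 0 1;0 0 -0.005 0 0 0 1'
```

```text
t: 11.4
ee_pos: [0.5, 0.1014, 0.2823]
ee_rot: [-0.485, -0.515, -0.482, 0.517]
wrist_force: [-3.1, -9.7, 7.8]
finger_gap: 0.0114
t: 11.9
ee_pos: [0.5017, 0.1265, 0.2823]
ee_rot: [-0.485, -0.515, -0.482, 0.517]
wrist_force: [-3.0, -10.5, 7.2]
finger_gap: 0.0115
```

```bash
python3 -m pendant '-0.0005 0 -0.005 0 0 0 1;0 0 -0.005 0 0 0 1;0 0 -0.005 0 0 0 1;0 0 -0.005 0 0 0 1;0 0 -0.005 0 0 0 1;0 0 -0.005 0 0 0 1;0 0 -0.005 0 0 0 1;0 0 -0.003 0 0 0 1;0 0 0 0 0 0 1'
python3 -m pendant '0 0 -0.002 0 0 0 1;0 0 -0.002 0 0 0 1;0 0 -0.002 0 0 0 1'
```

```text
t: 12.8
ee_pos: [0.5039, 0.1662, 0.2823]
ee_rot: [-0.485, -0.515, -0.483, 0.516]
wrist_force: [-1.5, -4.3, 1.0]
finger_gap: 0.0116
t: 13.1
ee_pos: [0.5043, 0.1712, 0.2823]
ee_rot: [-0.485, -0.515, -0.482, 0.517]
wrist_force: [-2.0, -7.5, 2.7]
finger_gap: 0.0121
```

```bash
python3 -m pendant '0 0 -0.002 0 0 0 1;0 0 -0.002 0 0 0 1;0 0 -0.002 0 0 0 1'
python3 -m pendant '0 0 -0.002 0 0 0 1;0 0 -0.001 0 0 0 1;0 0 -0.001 0 0 0 1'
python3 -c "
from h import *
f=[read_state()['wrist_force'] for _ in range(3)];print(f)
s=read_state();p,d=read_camera('wrist'); cv2.imwrite('pics/wrist5.png',p)"
```

```text
t: 13.4
ee_pos: [0.5047, 0.1768, 0.2823]
ee_rot: [-0.485, -0.515, -0.482, 0.517]
wrist_force: [-1.6, -10.1, 5.3]
finger_gap: 0.0112
t: 13.7
ee_pos: [0.505, 0.1802, 0.2823]
ee_rot: [-0.485, -0.514, -0.482, 0.518]
wrist_force: [-3.0, -10.2, 5.8]
finger_gap: 0.0115
[array([ -3.0257582 , -10.18516456,   5.79209549]), array([ -3.0257582 , -10.18516456,   5.79209549]), array([ -3.0257582 , -10.18516456,   5.79209549])]
```

View pics/wrist5.png

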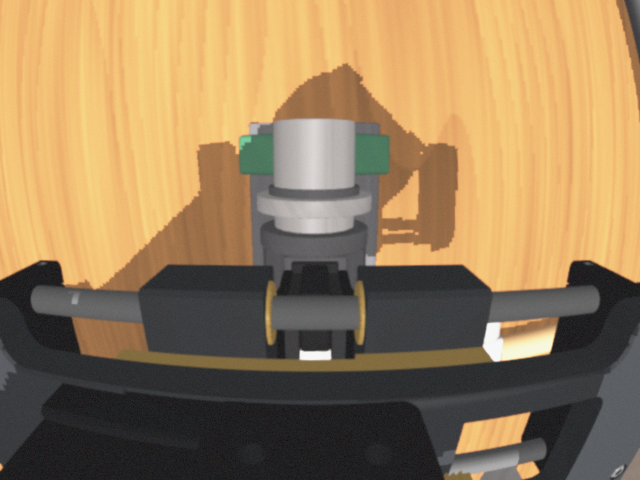

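The ring is touching the clip at (314,238), and there is a gap of several mm to the flange at (314,205). Pushing more slowly now.

```bash
python3 -m pendant '0 0 -0.001 0 0 0 1;0 0 -0.001 0 0 0 1;0 0 -0.001 0 0 0 1'
python3 -m pendant '0 0 -0.001 0 0 0 1;0 0 -0.001 0 0 0 1'
python3 -m pendant '0 0 -0.0007 0 0 0 1;0 0 -0.0007 0 0 0 1'
```

```text
t: 14.05
ee_pos: [0.5052, 0.1826, 0.2823]
ee_rot: [-0.485, -0.514, -0.482, 0.518]
wrist_force: [-3.3, -11.4, 7.1]
finger_gap: 0.0117
t: 14.25
ee_pos: [0.5053, 0.1846, 0.2823]
ee_rot: [-0.485, -0.514, -0.482, 0.518]
wrist_force: [-2.8, -11.7, 5.8]
finger_gap: 0.0116
t: 14.45
ee_pos: [0.5054, 0.1861, 0.2823]
ee_rot: [-0.485, -0.514, -0.482, 0.518]
wrist_force: [-3.0, -11.2, 6.4]
finger_gap: 0.0113
```

```bash
python3 -m pendant '-0.0004 0 -0.0007 0 0 0 1;0 0 -0.0007 0 0 0 1'
python3 -m pendant '0 0 -0.0007 0 0 0 1;0 0 -0.0007 0 0 0 1'
python3 -m pendant '0 0 -0.0005 0 0 0 1;0 0 -0.0005 0 0 0 1'
```

```text
t: 14.65
ee_pos: [0.5054, 0.1884, 0.2824]
ee_rot: [-0.485, -0.515, -0.482, 0.517]
wrist_force: [-1.2, -8.3, 1.0]
finger_gap: 0.0116
t: 14.85
ee_pos: [0.5056, 0.1892, 0.2824]
ee_rot: [-0.485, -0.514, -0.482, 0.518]
wrist_force: [-2.0, -11.9, 3.5]
finger_gap: 0.0116
t: 15.05
ee_pos: [0.5056, 0.1895, 0.2823]
ee_rot: [-0.485, -0.514, -0.482, 0.518]
wrist_force: [-2.5, -11.8, 4.2]
finger_gap: 0.0117
```

```bash
python3 -m pendant '0 0 -0.0005 0 0 0 1;0 0 -0.0005 0 0 0 1'
python3 -c "
from h import *
s=read_state();print(s['wrist_force'],s['wrist_torque']);p,d=read_camera('wrist'); cv2.imwrite('pics/wrist6.png',cv2.resize(p[100:290,200:430],None,fx=3,fy=3))"
```

```text
t: 15.25
ee_pos: [0.5058, 0.1898, 0.2824]
ee_rot: [-0.485, -0.513, -0.481, 0.519]
wrist_force: [-2.9, -14.5, 6.6]
finger_gap: 0.0114
[ -2.91569532 -14.54233168   6.60578479] [-3.21324512  0.53691687  0.03025777]
```

View pics/wrist6.png

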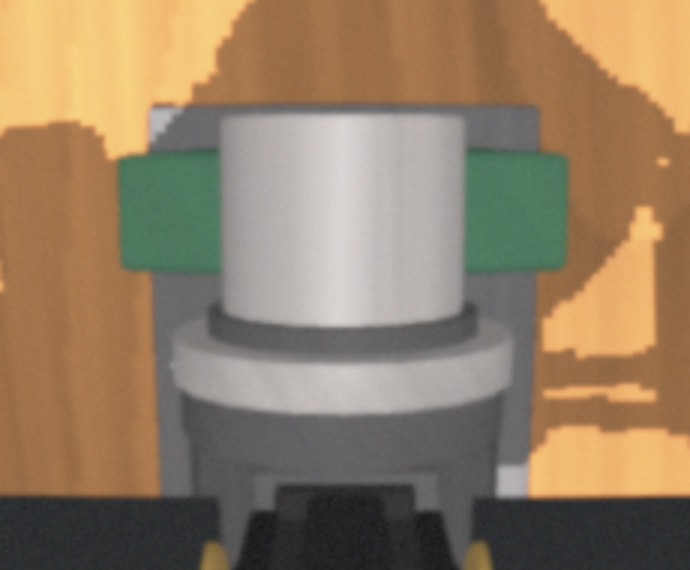

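The ring is up against the flange. I'll build the axial force to about 19 N, which is roughly 12 N of press plus about 7 N of sliding friction, and hold it.

```bash
python3 -m pendant '-0.0003 0 -0.0005 0 0 0 1;0 0 -0.0005 0 0 0 1'
python3 -m pendant '0 0 -0.0005 0 0 0 1;0 0 0 0 0 0 1'
```

```text
t: 15.5
ee_pos: [0.5058, 0.1901, 0.2823]
ee_rot: [-0.485, -0.513, -0.481, 0.52]
wrist_force: [-2.1, -15.8, 5.6]
finger_gap: 0.0115
t: 15.7
ee_pos: [0.5059, 0.1903, 0.2824]
ee_rot: [-0.485, -0.513, -0.481, 0.52]
wrist_force: [-2.5, -15.6, 5.4]
finger_gap: 0.0118
```

```bash
python3 -m pendant '0 0 -0.0006 0 0 0 1;0 0 -0.0006 0 0 0 1;0 0 0 0 0 0 1'
python3 -m pendant '0 0 -0.0003 0 0 0 1;0 0 0 0 0 0 1'
```

```text
t: 16.0
ee_pos: [0.506, 0.1907, 0.2824]
ee_rot: [-0.486, -0.512, -0.48, 0.521]
wrist_force: [-3.0, -18.2, 7.6]
finger_gap: 0.0118
t: 16.2
ee_pos: [0.506, 0.1908, 0.2823]
ee_rot: [-0.486, -0.512, -0.48, 0.521]
wrist_force: [-2.9, -18.7, 7.3]
finger_gap: 0.012
```

```bash
python3 -m pendant '0 0 -0.0006 0 0 0 1;0 0 -0.0004 0 0 0 1;0 0 0 0 0 0 1'
python3 -m pendant '0 0 0 0 0 0 1;0 0 0 0 0 0 1;0 0 0 0 0 0 1;0 0 0 0 0 0 1;0 0 0 0 0 0 1;0 0 0 0 0 0 1'
python3 -m pendant '0 0 0 0 0 0 1;0 0 0 0 0 0 1;0 0 0 0 0 0 1;0 0 0 0 0 0 1;0 0 0 0 0 0 1;0 0 0 0 0 0 1'
```

```text
t: 16.5
ee_pos: [0.5061, 0.1911, 0.2824]
ee_rot: [-0.486, -0.512, -0.48, 0.521]
wrist_force: [-4.0, -21.0, 8.5]
finger_gap: 0.0117
t: 17.1
ee_pos: [0.5061, 0.1911, 0.2824]
ee_rot: [-0.486, -0.512, -0.48, 0.521]
wrist_force: [-3.3, -20.0, 8.4]
finger_gap: 0.012
t: 17.7
ee_pos: [0.5061, 0.1911, 0.2823]
ee_rot: [-0.486, -0.512, -0.48, 0.521]
wrist_force: [-3.7, -20.4, 9.0]
finger_gap: 0.0114
```

Held for over 1 s at about 20 N at the wrist. I'll unload nearly to zero, then open.

```bash
python3 -m pendant '-0.0004 0 0.0012 0 0 0 1;-0.0004 0 0.0012 0 0 0 1;0 0 0.001 0 0 0 1;0 0 0 0 0 0 1'
```

```text
t: 18.1
ee_pos: [0.5058, 0.1899, 0.2824]
ee_rot: [-0.485, -0.513, -0.481, 0.519]
wrist_force: [-1.5, -12.2, -1.3]
finger_gap: 0.0114
```

```bash
python3 -m pendant '0 0 0.0012 0 0 0 1;0 0 0.0012 0 0 0 1;0 0 0 0 0 0 1'
python3 -m pendant '0 0 0.0008 0 0 0 1;0 0 0 0 0 0 1'
```

```text
t: 18.4
ee_pos: [0.5056, 0.1891, 0.2824]
ee_rot: [-0.485, -0.514, -0.482, 0.518]
wrist_force: [0.6, -8.9, -4.1]
finger_gap: 0.0117
t: 18.6
ee_pos: [0.5055, 0.1889, 0.2824]
ee_rot: [-0.485, -0.515, -0.482, 0.517]
wrist_force: [0.4, -7.3, -5.4]
finger_gap: 0.0117
```

```bash
python3 -m pendant '0.0004 0 0.0008 0 0 0 1;0 0 0.0004 0 0 0 1;0 0 0 0 0 0 1'
python3 -m pendant '0 0 0 0 0 0 0.85;0 0 0 0 0 0 0.7;0 0 0 0 0 0 0.6;0 0 0 0 0 0 0.5;0 0 0 0 0 0 0.5;0 0 0 0 0 0 0.5;0 0 0 0 0 0 0.5' 
python3 -c "
from h import *
s=read_state();print(s['wrist_force'],s['wrist_torque']);p,d=read_camera('wrist'); cv2.imwrite('pics/wrist7.png',p)"
```

```text
t: 18.9
ee_pos: [0.5054, 0.1885, 0.2824]
ee_rot: [-0.484, -0.515, -0.483, 0.517]
wrist_force: [1.0, -6.1, -4.5]
finger_gap: 0.0116
t: 19.6
ee_pos: [0.505, 0.191, 0.2839]
ee_rot: [0.484, 0.516, 0.484, -0.515]
wrist_force: [-0.7, 0.0, 0.5]
finger_gap: 0.0428
[-0.71545791  0.04386034  0.47682243] [-0.04491664 -0.10867045 -0.01827057]
```

View pics/wrist7.png

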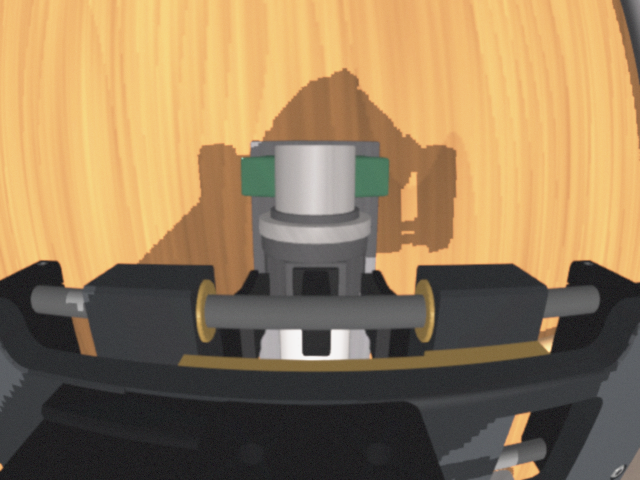

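The clip stands free against the ring and flange. I'll rise clear, then back off towards the base side and inspect.

```bash
python3 -m pendant '-0.005 0 0 0 0 0 0.4;-0.015 0 0 0 0 0 0.4;-0.025 0 0 0 0 0 0.4;-0.025 0 0 0 0 0 0.4;-0.02 0 0 0 0 0 0.4;0 0 0.03 0 0 0 0.4;0 0 0.045 0 0 0 0.4;0 0 0.045 0 0 0 0.4;0 0 0.045 0 0 0 0.4;0 0 0.03 0 0 0 0.4;0 0 0 0 0 0 0.4;0 0 0 0 0 0 0.4'
python3 - <<'E'
from h import *
from scipy.optimize import least_squares
for n in ['wrist','top','side']:
    s=read_state();p,d=read_camera(n); 
    cv2.imwrite(f'pics/{n}8.png',p)
    W=cloud(n,d,s).reshape(-1,3)
    k=W[(abs(W[:,0]-.5)<.06)&(W[:,1]>.03)&(W[:,1]<.14)&(W[:,2]>.073)&(W[:,2]<.1)]
    def f(t,k=k): return np.hypot((k[:,0]-t[0]-t[1]*(k[:,1]-.1))/np.hypot(1,t[1]),k[:,2]-t[2])-.021
    t=least_squares(f,[.4995,.064,.07],loss='soft_l1',f_scale=.0007).x; print(n,'tube',t.round(4),len(k))
    a=t[0]+t[1]*(W[:,1]-.1); r=np.hypot(W[:,0]-a,W[:,2]-t[2]); v=(W[:,1]-.1)
    for y in np.arange(.16,.23,.002):
        m=(abs(W[:,1]-y)<.001)&(r<.07)&(W[:,2]>.08)
        if m.any(): print(f"{y:.3f}:{np.percentile(r[m],50)*1000:.1f}/{r[m].max()*1000:.0f}",end=' ')
    m=(r<.075)&(W[:,2]>t[2]+.055)&(W[:,1]>.15)&(W[:,1]<.21); c=W[m]
    if m.sum()>5: print('\nrib top',(c-np.c_[a[m],0*c[:,0],0*c[:,0]+t[2]]).mean(0).round(4),c.min(0).round(4),c.max(0).round(4))
ps=cv2.imread('pics/side8.png');cv2.imwrite('pics/side8c.png',cv2.resize(ps[270:440,310:430],None,fx=3.4,fy=3.4,interpolation=cv2.INTER_CUBIC))
E
```

```text
t: 20.85
ee_pos: [0.4927, -0.0039, 0.3747]
ee_rot: [0.484, 0.517, 0.483, -0.515]
wrist_force: [0.0, 0.5, -0.3]
finger_gap: 0.0522
wrist tube [0.4996 0.066  0.069 ] 8070
0.160:21.0/22 0.162:21.0/23 0.164:21.1/24 0.166:21.1/23 0.168:21.1/23 0.170:21.3/30 0.172:21.9/30 0.174:25.9/29 0.176:27.5/28 0.178:27.8/28 0.180:27.7/28 top tube [0.4995 0.0594 0.0701] 336
0.160:20.8/24 0.162:20.9/23 0.164:20.5/24 0.166:20.6/23 0.168:20.7/29 0.170:22.5/31 0.172:26.3/31 0.174:34.6/68 0.176:29.4/66 0.178:30.4/67 0.180:28.8/68 0.182:30.5/68 0.184:28.8/68 0.186:28.9/67 0.188:29.8/68 0.190:29.5/67 0.192:29.7/66 0.194:29.7/65 0.196:29.8/66 0.198:28.7/65 0.200:28.1/62 0.202:28.2/30 0.204:28.7/32 0.206:28.6/31 0.208:28.5/31 0.210:28.7/30 0.212:28.5/32 0.214:29.3/33 0.216:29.7/34 0.218:30.0/33 0.220:30.0/32 0.222:28.7/31 0.224:23.7/25 0.226:21.4/24 0.228:21.4/23 
rib top [0.0004 0.1859 0.064 ] [0.4994 0.1737 0.1265] [0.5107 0.1992 0.1383]
side tube [0.5    0.064  0.0694] 1291
0.160:21.3/22 0.162:21.2/22 0.164:21.6/22 0.166:22.0/23 0.168:22.0/24 0.172:28.1/29 0.174:27.8/30 0.176:28.1/64 0.178:30.2/66 0.180:29.0/66 0.182:30.2/66 0.184:29.0/66 0.186:29.8/66 0.188:29.5/65 0.190:30.1/67 0.192:29.7/66 0.194:30.0/66 0.196:29.5/66 0.198:29.9/65 0.200:37.6/67 0.202:37.3/65 0.204:28.0/57 0.206:28.6/30 0.208:28.5/31 0.210:28.9/31 0.212:28.8/32 0.214:29.0/31 0.216:29.9/31 0.218:30.0/33 0.220:29.6/33 0.222:28.1/32 0.224:26.3/31 0.226:23.2/27 0.228:21.7/25 
rib top [1.000e-04 1.921e-01 6.290e-02] [0.4998 0.1762 0.1244] [0.5131 0.203  0.1368]
```

View pics/wrist8.png

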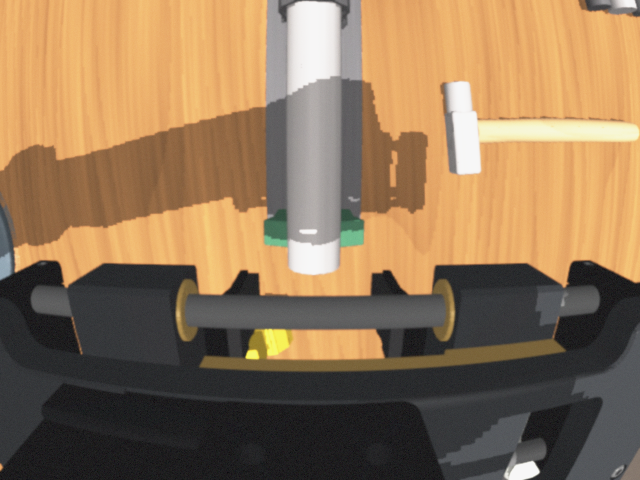

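View pics/side8c.png

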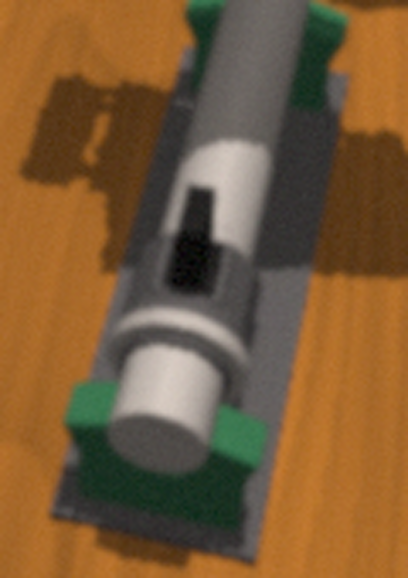

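View pics/top8.png

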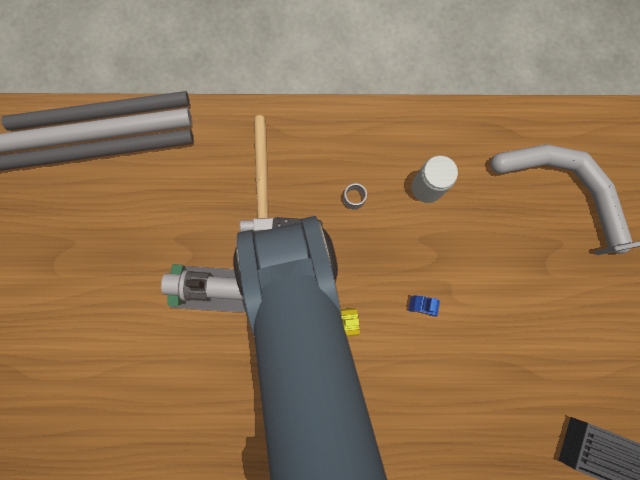

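The profile is unbroken from the clip through the ring to the flange: radius stays at 28 mm or more from y = 0.172 to 0.222. The rib top is 64 mm above the axis and upright, and the bystanders are unmoved. Handing in.

```bash
python3 -c "
from station import *
print(close_job())"
```

```text
the job is handed in; nothing more can be done
None
```

The dark clip is snapped fully home on the tube and closed up against the ring and flange. I handed the job in at about 21 s, with no verdict given.

- **Snap-on:** the push took about 8–12 N until the noses passed the widest point. The arms then pulled the clip down, and it seated on the tube at about 10 N.
- **Slide and press:** the clip pushed the ring onto the flange. I held about 20 N at the wrist for over 1 s, having seen 8–11 N while sliding. That puts the press on the ring at roughly 9–12 N; I worked this out from the friction and did not measure it directly. The highest push reading was about 21 N, under the 30 N limit.
- **Final checks:** the top and side cameras show no gap between clip, ring and flange, though they would not reveal one under about 1 mm. The rib is upright within about 0.4 mm, with its top 63–64 mm above the tube axis, which matches fully home. The hammer, tin and offcut look unmoved in the top view. The gripper is clear of everything.
- **Disagreement:** the cameras differ by about 2–6 mm along the tube, but both show the parts closed up.

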